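Shim a carved stone tight in its photo cradle and hold the wedge

ROBOT

A 6-joint arm with a two-finger parallel gripper is mounted at the origin on the work surface. World frame = base frame: x ahead of the robot, y to its left, z up, the work surface at z = 0. Lengths are in m, angles in rad, forces in N, time in s.
With the tool pointing down it reaches from about 0.325 to 0.9 m from the base axis. Payload 6.1 kg.
Tool frame: the origin (TCP) lies midway between the tips of the shut fingers; the grasp point (between the pads) lies 19 mm behind it; x points along the fingers, y is the direction in which the jaws open and shut, and the axes are right-handed (so a half turn about x gives the same grasp; the last joint's range is limited). The gripper opens to 85 mm and grips with 20 to 120 N. Pads are 22 mm wide; open, the fingers measure 114 mm over their backs; the gripper's body (76 mm by 85 mm) begins 54 mm behind the grasp point. The pads swing forward as they close: fully open they stand 13 mm farther back than shut.
Start: joints at [-1.235, 0.22, 1.526, -0, 1.395, -0.126], TCP at [0.278, -0.56, 0.231] pointing down, gripper open.
Joint ranges: [-2.98, 2.98], [-0.91, 2.08], [0.09, 2.57], [-1.24, 4.39], [0.2, 2.65], [-2.68, 2.68]. Speed limits (rad/s): [2.57, 2.57, 3.01, 3.14, 3.14, 3.14].

INTERFACE

Orientations are given as [roll, pitch, yaw] about the fixed x, y, z axes, in that order (R = Rz(yaw) Ry(pitch) Rx(roll)).
In Python, from plant import movep, move_l, set_joints, gripper_to, hold, inverse_kinematics, observe, get_image, get_calibration, Unreachable, job_done gives the robot as it stands. Calls block until the motion is done:
- movep(position, orientation): joint-space move of the TCP to a pose.
- move_l(position, feed=0.15, rotation=None, max_force=None): straight line of the TCP; rotation=None keeps the orientation; feed is the mean speed in m/s. With max_force (N) it stops when the force on the tool has changed by that much, and returns True; else False.
- set_joints(angles): joint-space move.
- gripper_to(opening, f_grip=None): finger opening in m; f_grip is the grip in N (None keeps the last); returns when the fingers have stopped.
- hold(seconds).
- inverse_kinematics(position, orientation): joint angles nearest the present ones, or None.
- observe(): the state.
- get_image(name): name is "scene" or "top"; returns (picture, depth): 480x640x3 uint8, red, green, blue; 480x640 float32, m along the optical axis (not along the pixel's ray), 0 where there is no reading.
- get_calibration(name): a dict with "intrinsics" (3x3 intrinsics, pixels), "dist_coeffs" ([k1, k2, p1, p2, k3] as OpenCV has them; the pictures are not rectified), "world_from_camera" (4x4, takes a point from camera to world coordinates). Camera axes: x right, y down, z forward; pixel columns grow to the right and rows downward; lengths in m; the calibration is good to about 2 mm. A picture is of the moment at which its call begins. get_calibration takes no time and is no camera call.
A pose or a line that the arm cannot do raises Unreachable and nothing moves.
- job_done(): hands the job in, once; it reports no verdict.
The state is a dict: "time_s": time; "q": joint angles; "joint_velocities": joint speeds; "joint_torque": joint torques, N m; "eef_pos": TCP position; "tcp_rot": TCP orientation; "ft_force": force on the tool from outside, world axes, zero at the start; "torque": the same for the moment, N m; "opening": finger opening in m.
Only numpy, scipy, OpenCV 4.12 (cv2) and the standard library are available. Lean on these libraries where they do the work, as an engineer would, in place of code of your own. Each camera call takes 0.05 s, during which the arm holds its last target. There are 200 camera calls.

TASK

Steady the carved stone for its photograph: stand wooden shims upright from the rack, one after another, in the gap between the stone's flat face and the metal stop, until the gap is small enough that the wedge, pushed in thin edge down between the last shim and the stop, jams tight well before it reaches the board. Push it down firmly until you feel it bind and finish while still gripping and pressing the wedge, upright and about mid-width, with the shims pinched against the stone: do not let go at the end. Leave unneeded shims away from the cradle, and leave the bottle and bowl alone.

Things in the scene. Friction and masses are not known exactly. Their poses are not given: they have to be found in the camera images.
- cradle: Fixed plywood board 130 (x) by 290 mm (y), 10 mm thick, on the table, carrying stone and stop. Origin on the table below the foot of the stone's flat face, mid-width; z up; y points from stone to stop, across the gap. Place and yaw vary.
- stone: Grey carved stone, immovable, 110 mm wide (x), 140 long. Origin at the foot of its flat upright face, mid-width, on the board's top (10 mm above the table); axes as the cradle. The face is the plane y = 0 and looks to +y. 60 mm tall by the face; a moulding up to 87 mm tall begins 48 mm behind the face.
- stop: Fixed aluminium angle; its upright plate faces the stone: 70 mm wide (x), 50 tall, 12 thick, square top edge. Origin at the foot of the face that looks at the stone, mid-width, on the board's top; axes as the stone. The gap is the stop's y in the stone's frame: 29 to 43 mm, differs each time; open above and at both sides.
- shim1: One of four loose wooden shims (30 g), a plate standing on edge in a rack slot: 50 mm wide (x), 10 mm thick (y), body 56 mm tall (z); above it a central grip tab 28 mm wide, 6 thick, straight-sided from 56 to 90 mm height, round top to 104 mm. Origin: centre of the underside, z up. Grip the tab across its 28 mm (x), fingertips above 60 mm, the stone's height; lift straight up. Stands on its own.
- shim2: A shim exactly like shim1, in another slot of the rack; same origin and axes.
- shim3: A shim exactly like shim1, in another slot of the rack; same origin and axes.
- shim4: A shim exactly like shim1, in another slot of the rack; same origin and axes.
- wedge: Loose wooden wedge (50 g), thin edge down in the rack's end pocket, 50 mm wide (x). Flat upright face at its y = 0; the slope on +y makes it 4 mm thick at the foot, 0.45 mm more per mm of height up to 50 mm; shoulders to 54 mm. Grip tab above: 36 mm wide (x), y 3 to 17 mm, up to 99 mm. Origin: foot, on the flat face, mid-width, z up.
- wedge_grip (a point): Point on the wedge in the middle of its grip tab, 77 mm above the foot, 10 mm from the flat face. Grip here across the 36 mm (x), lift straight up. In the gap the flat face goes to the shims, the slope bears on the stop's top edge. Friction is near 1: it jams well with some 15 N of downward push, kept up.
- rack: Fixed grey plastic rack, 70 by 215 mm, floor 8 mm above the table, walls to 37 mm; four slots 36 mm apart along y, the wedge's pocket at the +y end. Origin on the table under the third slot. Shims and wedge stand on its floor, axes parallel to its own.
- bottle: Bystander: small white bottle, 48 mm across, 120 mm tall; origin under its centre. Leave it alone.
- bowl: Bystander: white plastic bowl, 110 mm across, 50 mm tall; origin under its centre. Leave it alone.
Not all that is in view belongs to the job. Leave any yellow look-alike of the shim3 alone. What is shaped like the wedge but yellow is not meant.

How it is judged:
By the outcome, as a careful person would: the job done as asked, in the order asked, and still so for the second after the job is handed in, while the arm keeps its last pose, push and grip.
It also fails if it takes over 64 s, if anything falls off the work surface, if the arm or the gripper's body presses on something with over 40 N, if the wrist force passes 120 N, or if a joint passes its speed limit or range.

## Working session

There is one attempt and no reset: what is moved stays moved. The work goes in short steps, each a Python script; the robot and the scene stay as the last script left them, time stands still between calls to the robot, and variables do not carry over. Pictures are saved under pics/ and viewed, about 8 in all and at most 12, crops included, and the job is handed in when it is done.

```bash
ls; mkdir -p pics; python3 - <<'E'
from plant import *
import cv2,numpy as np
for n in("scene","top"):
    im,d=get_image(n); cv2.imwrite(f"pics/{n}0.png",im[:,:,::-1]); np.savez(f"pics/{n}0.npz",im=im,d=d)
    c=get_calibration(n); print(n,np.round(c["intrinsics"],1).tolist(),c["dist_coeffs"],np.round(c["world_from_camera"],3).tolist(),(d>0).mean())
s=observe();print(s)
E
```

```text
pics
scene [[455.1, 0.0, 315.9], [0.0, 455.1, 233.2], [0.0, 0.0, 1.0]] [-0.06289128  0.          0.          0.          0.        ] [[0.527, 0.459, -0.715, 1.207], [0.85, -0.278, 0.448, -0.348], [0.007, -0.844, -0.537, 0.539], [0.0, 0.0, 0.0, 1.0]] 0.99576171875
top [[531.6, 0.0, 315.1], [0.0, 531.6, 234.8], [0.0, 0.0, 1.0]] [0.0233555 0.        0.        0.        0.       ] [[-0.011, -0.992, 0.129, 0.508], [-1.0, 0.007, -0.029, 0.025], [0.028, -0.129, -0.991, 0.985], [0.0, 0.0, 0.0, 1.0]] 0.9959765625
{'time_s': 0.1, 'q': array([-1.23510608e+00,  2.21134210e-01,  1.52747362e+00, -4.29144953e-06,
        1.39471917e+00, -1.26131802e-01]), 'joint_velocities': array([-4.65687496e-04, -1.48928195e-03, -2.81248193e-03, -9.84104743e-05,
       -3.10490429e-04,  3.34620771e-04]), 'joint_torque': array([ 1.28241863e-03, -4.98244464e+01, -3.90546584e+01, -1.17727977e-04,
        5.66218820e-03, -1.59280631e-05]), 'eef_pos': array([ 0.27828641, -0.5590256 ,  0.23032895]), 'tcp_rot': array([-1.69449276,  1.56906197,  1.9089227 ]), 'ft_force': array([ 0.08079665,  0.39946902, -0.58343998]), 'torque': array([-0.04266802,  0.042023  ,  0.01219482]), 'opening': 0.0850480564651989}
```

View pics/top0.png

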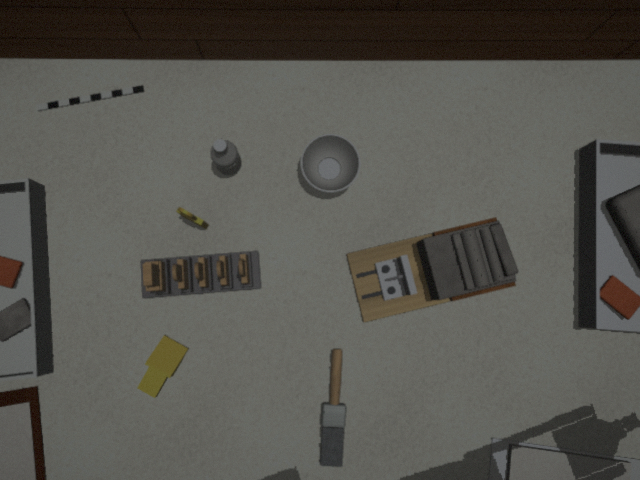

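View pics/scene0.png

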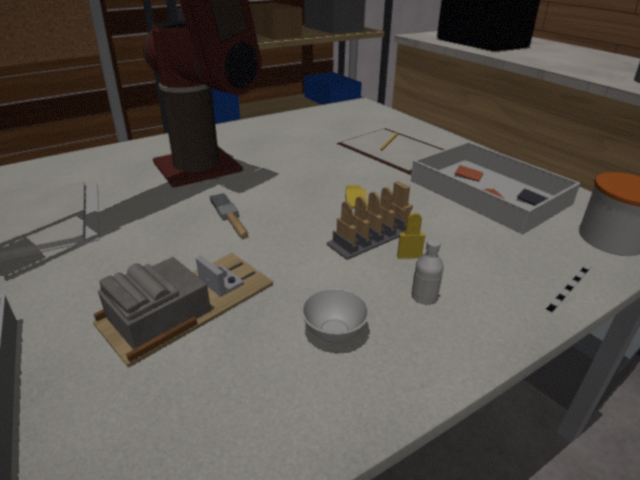

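Top view: rack at px (200,273), with the wedge at its left (+y) end (153,276) and four shims at x≈181, 201, 223, 243. The cradle is at (430,270): stop top edge near (407,275), stone face near (424,270). There are yellow decoys at (192,217) and (163,365). Next I enlarge the cradle and rack.

```bash
cat > h.py <<'E'
import numpy as np,cv2
from plant import *
def rays(name,px):
    c=get_calibration(name);K=np.array(c["intrinsics"]);T=np.array(c["world_from_camera"])
    p=cv2.undistortPoints(np.float64(px).reshape(-1,1,2),K,np.array(c["dist_coeffs"])).reshape(-1,2)
    return T[:3,3],np.c_[p,np.ones(len(p))]@T[:3,:3].T
def onz(name,px,z):
    o,d=rays(name,px); return o+d*((z-o[2])/d[:,2])[:,None]
def cloud(name,d):
    v,u=np.mgrid[:480,:640]; o,r=rays(name,np.c_[u.ravel(),v.ravel()])
    return (o+r*d.reshape(-1,1)).reshape(480,640,3)
def shot(name,tag):
    im,d=get_image(name); np.savez(f"pics/{tag}.npz",im=im,d=d); return im,d
def crop(im,x0,x1,y0,y1,s,g=2.5):
    c=np.clip(im[y0:y1,x0:x1,::-1].astype(float)*g,0,255).astype(np.uint8)
    return cv2.resize(c,None,fx=s,fy=s,interpolation=cv2.INTER_CUBIC)
E
python3 - <<'E'
from h import *
t=np.load("pics/top0.npz");s=np.load("pics/scene0.npz")
a=crop(t["im"],340,520,215,325,4.4,2.2)
b=crop(t["im"],135,265,245,303,3.0,2.2); c=crop(s["im"],180,280,240,300,4,2)
H=600-a.shape[0]; out=np.zeros((a.shape[0]+240,800,3),np.uint8)[:600]*1
out=np.zeros((600,800,3),np.uint8); h=min(a.shape[0],484)
out[:h,:a.shape[1]]=a[:h]
b=crop(t["im"],135,265,245,303,2,2.2);c=crop(s["im"],190,280,252,281,4,2)
out[484:484+b.shape[0],:b.shape[1]]=b;out[484:484+116,270:270+360]=c
cv2.imwrite("pics/c1.png",out)
P=cloud("top",t["d"])
print("table z",np.median(P[400:420,250:300,2]))
for y in(255,265,275): print(y,np.round(P[y,396:432,1:]*1000).astype(int).tolist())
E
```

```text
table z -0.0008164303244485027
255 [[-153, 8], [-155, 7], [-156, 11], [-158, 9], [-160, 12], [-162, 11], [-154, 59], [-156, 61], [-157, 63], [-159, 61], [-161, 61], [-163, 60], [-175, 8], [-177, 8], [-179, 9], [-181, 9], [-183, 8], [-185, 8], [-186, 9], [-188, 8], [-189, 12], [-193, 6], [-194, 10], [-196, 8], [-196, 14], [-196, 24], [-196, 33], [-196, 40], [-195, 49], [-197, 52], [-196, 60], [-196, 68], [-198, 69], [-200, 68], [-202, 68], [-203, 69]]
265 [[-151, 18], [-153, 17], [-154, 20], [-155, 25], [-155, 36], [-155, 43], [-156, 49], [-155, 62], [-157, 60], [-159, 60], [-161, 56], [-162, 61], [-165, 56], [-166, 58], [-178, 12], [-180, 10], [-183, 6], [-184, 8], [-186, 9], [-188, 8], [-189, 10], [-191, 12], [-194, 7], [-196, 6], [-197, 9], [-198, 10], [-199, 14], [-200, 19], [-200, 25], [-201, 29], [-200, 42], [-201, 47], [-200, 56], [-200, 63], [-200, 71], [-202, 70]]
275 [[-150, 16], [-152, 16], [-149, 45], [-150, 47], [-152, 47], [-154, 47], [-156, 43], [-159, 40], [-159, 45], [-160, 54], [-160, 58], [-162, 58], [-164, 57], [-165, 62], [-167, 61], [-169, 61], [-170, 62], [-183, 8], [-185, 9], [-186, 11], [-189, 7], [-190, 12], [-192, 12], [-194, 9], [-196, 11], [-197, 11], [-199, 11], [-201, 12], [-204, 7], [-204, 16], [-204, 22], [-204, 32], [-204, 38], [-205, 43], [-204, 51], [-205, 55]]
```

View pics/c1.png

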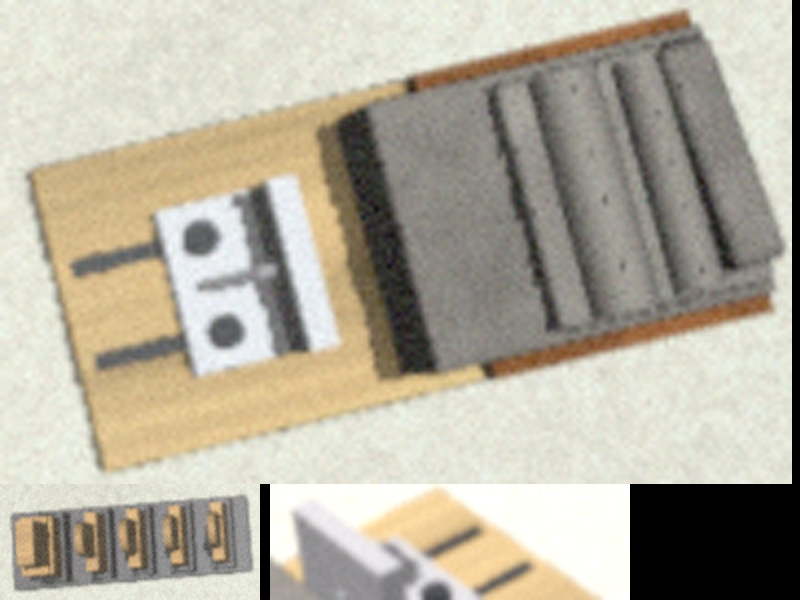

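```bash
python3 - <<'E'
from h import *
t=np.load("pics/top0.npz");im=t["im"].astype(float);P=cloud("top",t["d"])
# stone face plane from depth
R=P[235:300,405:445].reshape(-1,3); 
m=(R[:,2]>.018)&(R[:,2]<.062)&(R[:,1]<-.18); F=R[m]
b=np.polyfit(F[:,0],F[:,1],1)
for _ in range(4):
    r=F[:,1]-np.polyval(b,F[:,0]); F=F[abs(r)<.004]; b=np.polyfit(F[:,0],F[:,1],1)
yaw=np.arctan(b[0]); print("face",b,"yaw",yaw,len(F),r.std(), "zdep",np.polyfit(F[:,2],F[:,1]-np.polyval(b,F[:,0]),1))
# stop edge via blue channel, per-row half transition
B=im[:,:,2]; e=[]
for v in range(258,296):
    w=B[v,398:425]; i=np.argmax(w); hi=w[max(i-1,0):i+2].mean(); k=i
    while k<26 and w[k]>(hi+w[min(i+8,26)])/2: k+=1
    lo=w[min(i+8,26)]; th=(hi+lo)/2; u=398+k-1+(w[k-1]-th)/(w[k-1]-w[k]+1e-9); e.append((u,v,hi))
e=np.array(e); print(np.round(e[:,[1,0,2]],1).tolist())
# stone top edge
s=[]
G=im.mean(2)
for v in range(245,293):
    u0=int(round(424+ (v-258)*0.23)); w=G[v,u0-10:u0+12]; k=np.argmax(np.diff(w)); s.append((u0-10+k+.5,v))
print(np.round(s,1)[::4].tolist())
# heights map: high points of rack
R=P[240:310,130:270]; 
for lo,hi in((.075,.125),):
    m=((R[:,:,2]>lo)&(R[:,:,2]<hi)).astype(np.uint8); n,l,st,ce=cv2.connectedComponentsWithStats(m)
    for i in range(1,n):
        if st[i,4]<8: continue
        Q=R[l==i]; print("tab",st[i].tolist(),np.round(np.median(Q,0)*1000,1),np.round(Q.min(0)*1000),np.round(Q.max(0)*1000))
m=((R[:,:,2]>.028)&(R[:,:,2]<.045)); Q=R[m]; rect=cv2.minAreaRect((Q[:,:2]*1000).astype(np.float32)); print("rack",rect)
E
```

```text
face [ 0.23028118 -0.33251964] yaw 0.22633542908336854 369 0.00045037024086237997 zdep [-1.69954289e-04  6.81219943e-06]
[[258.0, 407.6, 110.3], [259.0, 408.2, 109.3], [260.0, 408.4, 107.3], [261.0, 408.5, 110.3], [262.0, 408.9, 110.3], [263.0, 409.2, 110.0], [264.0, 409.4, 112.0], [265.0, 409.8, 104.0], [266.0, 410.1, 110.3], [267.0, 410.3, 107.7], [268.0, 410.4, 109.3], [269.0, 410.6, 110.0], [270.0, 411.0, 109.7], [271.0, 411.4, 109.7], [272.0, 411.5, 109.7], [273.0, 411.9, 110.0], [274.0, 412.3, 110.3], [275.0, 412.5, 111.7], [276.0, 412.7, 110.0], [277.0, 412.9, 111.7], [278.0, 413.2, 110.3], [279.0, 413.4, 111.7], [280.0, 413.7, 105.0], [281.0, 413.7, 109.7], [282.0, 414.1, 110.7], [283.0, 414.4, 109.7], [284.0, 414.6, 110.3], [285.0, 415.0, 110.7], [286.0, 415.4, 110.3], [287.0, 400.7, 104.3], [288.0, 415.8, 109.7], [289.0, 416.1, 109.7], [290.0, 416.2, 110.0], [291.0, 416.5, 112.3], [292.0, 401.7, 109.3], [293.0, 401.8, 109.7], [294.0, 401.8, 105.3], [295.0, 402.0, 109.5]]
[[424.5, 245.0], [425.5, 249.0], [426.5, 253.0], [427.5, 257.0], [428.5, 261.0], [429.5, 265.0], [430.5, 269.0], [432.5, 273.0], [433.5, 277.0], [433.5, 281.0], [435.5, 285.0], [436.5, 289.0]]
tab [109, 18, 7, 18, 100] [570.2 120.6 106.7] [557. 118.  76.] [585. 126. 114.]
tab [86, 20, 8, 18, 122] [568.2 157.6 104.7] [555. 155.  75.] [582. 163. 115.]
tab [12, 23, 15, 23, 310] [559.5 271.5 105.3] [542. 266.  75.] [579. 283. 110.]
tab [64, 22, 9, 18, 126] [565.3 193.3 104.3] [552. 191.  76.] [580. 199. 114.]
tab [42, 24, 9, 17, 138] [562.  228.9 104.3] [550. 227.  75.] [577. 235. 115.]
rack ((565.85986328125, 198.72476196289062), (61.81207275390625, 173.53256225585938), 4.1106743812561035)
```

```bash
python3 - <<'E'
from h import *
t=np.load("pics/top0.npz");im=t["im"].astype(float);P=cloud("top",t["d"])
yaw=np.arctan(.23028); n=np.array([-np.sin(yaw),np.cos(yaw)]); ex=np.array([np.cos(yaw),np.sin(yaw)])
off=lambda p:(p[:,:2]-[0,-.33252])@n
fe=np.array([(409.2,263),(411.0,270),(412.9,277),(415.0,285),(416.5,291)])
p=onz("top",fe,.060); print("stop edge dist from face",off(p), "slope yaw",np.arctan(np.polyfit(p[:,0],p[:,1],1)[0]))
se=np.array([[424.5,245],[426.5,253],[428.5,261],[430.5,269],[433.,277],[435.2,285],[436.5,289]])
p=onz("top",se,.070); print("stone top edge",off(p),np.arctan(np.polyfit(p[:,0],p[:,1],1)[0]))
# x extents: stop top via depth
Q=P[245:305,395:425].reshape(-1,3);Q=Q[(Q[:,2]>.054)&(Q[:,2]<.066)]; a=Q[:,:2]@ex; o=off(Q); k=(o>.02)&(o<.06)
a=a[k]; print("stop x",np.percentile(a,[0,1,99,100]),"mid",(np.percentile(a,1)+np.percentile(a,99))/2, "y",np.percentile(o[k],[1,5,95,99]))
Q=P[225:310,415:450].reshape(-1,3);o=off(Q);Q=Q[(Q[:,2]>.064)&(Q[:,2]<.076)&(o>-.04)&(o<.003)];a=Q[:,:2]@ex
print("stone x",np.percentile(a,[0,1,99,100]),"mid",(a.min()+a.max())/2,np.median(Q[:,2]))
# corners in picture: stop front edge ends
c=onz("top",[(407.3,255.2),(417.3,293.6)],.060); print("corner mid",(c[:,:2]@ex),(c[:,:2]@ex).mean())
# tabs
ry=0.07; rx=np.array([np.cos(ry),np.sin(ry)]); rn=np.array([-np.sin(ry),np.cos(ry)])
R=P[240:310,130:270]; m=((R[:,:,2]>.068)&(R[:,:,2]<.125)).astype(np.uint8); N,l,st,ce=cv2.connectedComponentsWithStats(m)
for i in np.argsort(st[:,0]):
    if i==0 or st[i,4]<8: continue
    Q=R[l==i]; f=Q[Q[:,2]<.098]; a=f[:,:2]@rx; o=f[:,:2]@rn; mo=np.median(o); 
    k=abs(o-mo)<.0025; s=np.polyfit(a[k],o[k],1)[0]; top=Q[Q[:,2]>.105]
    print("tab face",len(f),"a",np.round(np.percentile(a,[0,2,98,100])*1e3,1),"mid",round((a.min()+a.max())*500,1),"o",round(mo*1e3,1),"slope",round(s,3),"top",np.round(np.median(top,0)*1e3,1), "top o range",np.round(np.percentile(top[:,:2]@rn,[2,98])*1e3,1))
E
```

```text
stop edge dist from face [0.03240254 0.03248871 0.03240542 0.03243365 0.03258322] slope yaw 0.22399673714723545
stone top edge [0.00049291 0.00075037 0.00100886 0.00126838 0.00068497 0.00061124
 0.00023866] 0.22942870369681548
stop x [0.47220859 0.47262169 0.54119222 0.54173689] mid 0.506906956650357 y [0.03178209 0.03258291 0.04405016 0.04435492]
stone x [0.452514   0.45427124 0.56094438 0.56204947] mid 0.5072817359391493 0.06951854564312715
corner mid [0.53912358 0.47032386] 0.5047237185451777
tab face 114 a [560.1 560.2 595.5 596. ] mid 578.1 o 228.3 slope 0.0 top [560.9 274.7 106.7] top o range [228.  241.9]
tab face 64 a [564.4 564.5 591.2 591.9] mid 578.1 o 188.4 slope -0.004 top [562.  230.7 109.7] top o range [188.1 194.2]
tab face 55 a [564.3 564.3 591.5 592.1] mid 578.2 o 152.5 slope -0.004 top [565.7 195.1 109.6] top o range [152.1 158.2]
tab face 51 a [564.3 564.4 591.3 591.7] mid 578.0 o 116.5 slope -0.039 top [567.8 159.2 109.7] top o range [116.4 122.3]
tab face 33 a [564.3 564.4 591.1 592.4] mid 578.4 o 79.0 slope -0.014 top [570.7 121.8 109.1] top o range [78.9 85. ]
```

Fits agree: the gap is about 32 mm, so two shims leave about 12 mm and the wedge should bind with its foot about 32 mm above the board. A third shim would not fit. I'll place the first shim now.

```bash
cat >> h.py <<'E'
from scipy.spatial.transform import Rotation as Ro
RY=.07; rx=np.array([np.cos(RY),np.sin(RY)]); rn=np.array([-rx[1],rx[0]])
CY=.2263; ex=np.array([np.cos(CY),np.sin(CY)]); en=np.array([-ex[1],ex[0]])
rack=lambda o,a=.5781:a*rx+o*rn
crad=lambda y,a=.507:a*ex+(y-.33252*en[1])*en
def rot(yaw,s=1):
    x=np.array([0,0,-1.]);y=s*np.array([np.cos(yaw),np.sin(yaw),0]);return Ro.from_matrix(np.c_[x,y,np.cross(x,y)]).as_euler('xyz')
def p3(xy,z): return [float(xy[0]),float(xy[1]),float(z)]
def st(tag):
    s=observe(); print(tag,"t",round(s["time_s"],2),"pos",np.round(s["eef_pos"],4),"F",np.round(s["ft_force"],1),"op",round(s["opening"],4),"cy",round(float((s["eef_pos"][:2])@en+.33252*en[1]),4),flush=True); return s
E
python3 - <<'E' 2>&1 | grep -v Warn
from h import *
for s in(1,-1):
  for xy,y in((rack(.082),RY),(rack(.2352),RY),(crad(.01),CY)): print(s,np.round(inverse_kinematics(p3(xy,.2),rot(y,s)),2))
S=1 if abs(inverse_kinematics(p3(rack(.082),.2),rot(RY,1))[5])<abs(inverse_kinematics(p3(rack(.082),.2),rot(RY,-1))[5]) else -1
print("S",S)
off=.003; xy=rack(.082+off)
gripper_to(.05,40)
movep(p3(xy,.19),rot(RY,S)); st("above")
print(move_l(p3(xy,.072),.12,max_force=15)); st("down")
gripper_to(.02,40); s=st("grip")
if .022<s["opening"]<.034:
    move_l(p3(xy,.20),.2); st("lift")
    c=crad(.009+off); movep(p3(c,.20),rot(CY,S)); st("over")
    print(move_l(p3(c,.080),.12,max_force=12)); st("low")
E
```

```text
1 [0.08 0.15 1.67 0.   1.32 0.01]
1 [0.33 0.24 1.56 0.   1.34 0.26]
1 [-0.46  0.18  1.64  0.    1.33 -0.69]
Traceback (most recent call last):
TypeError: unsupported operand type(s) for *: 'NoneType' and 'float'
```

```bash
cat >> h.py <<'E'
def pick(xy,z,wmin,wmax,f):
    gripper_to(.055,f); movep(p3(xy,.19),rot(RY)); st("above")
    print(move_l(p3(xy,z),.12,max_force=15)); st("down")
    gripper_to(wmin-.006,f); s=st("grip")
    if not wmin<s["opening"]<wmax: raise SystemExit("bad grip")
    move_l(p3(xy,.21),.2); st("lift")
E
python3 - <<'E' 2>&1 | grep -v Warn
from h import *
off=.003
pick(rack(.082+off),.072,.022,.034,40)
c=crad(.009+off); movep(p3(c,.20),rot(CY)); st("over")
print(move_l(p3(c,.080),.12,max_force=12)); st("low")
for n in("top","scene"): im,_=shot(n,n+"1")
t=np.load("pics/top1.npz")["im"];s=np.load("pics/scene1.npz")["im"]
cv2.imwrite("pics/v2.png",np.hstack([crop(t,340,520,200,340,2.2,2.2),crop(s,90,270,200,340,2.2,2)]))
E
```

```text
above t 3.14 pos [0.571  0.1244 0.1901] F [-0.3  0.4  0.6] op 0.055 cy 0.3171
False
down t 4.28 pos [0.5716 0.1253 0.073 ] F [0.8 0.  0.4] op 0.0545 cy 0.3179
grip t 4.62 pos [0.5714 0.1253 0.0728] F [-0.3  0.2  2.6] op 0.0272 cy 0.3179
lift t 5.47 pos [0.5698 0.1251 0.2084] F [ 0.1  0.1 -1. ] op 0.027 cy 0.3181
over t 6.67 pos [ 0.5641 -0.1893  0.1994] F [ 0.6 -0.2  0.8] op 0.0271 cy 0.013
False
low t 7.82 pos [ 0.5649 -0.1907  0.081 ] F [ 0.2  0.1 -0.6] op 0.027 cy 0.0115
```

View pics/v2.png

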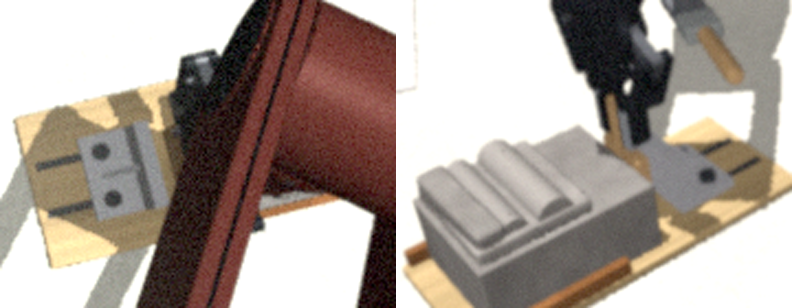

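The shim hangs upright in the gap near the stone (right half, about px (620,150)). Next I seat it against the face, lower it and release.

```bash
cat >> h.py <<'E'
def seat(y0,off,ymin,a=.507):
    """slide to face, lower to the board, release, rise"""
    print("touch",move_l(p3(crad(ymin+off,a),.0775),.02,max_force=4)); s=st("slid")
    yc=s["eef_pos"][:2]@en+.33252*en[1]-off
    b=crad(yc+off+.0003,a)
    print("board",move_l(p3(b,.070),.02,max_force=4)); st("set")
    gripper_to(.045); st("open")
    move_l(p3(crad(yc+off,a),.20),.2); st("up")
E
python3 - <<'E' 2>&1 | grep -v Warn
from h import *
seat(.009,.003,.001)
E
```

```text
touch True
slid t 8.24 pos [ 0.5648 -0.1942  0.0784] F [ 0.6  0.8 -0.2] op 0.0269 cy 0.0081
board True
set t 8.53 pos [ 0.5645 -0.1942  0.0746] F [-1.7 -0.5  5.8] op 0.0273 cy 0.0081
open t 8.85 pos [ 0.5641 -0.1937  0.0737] F [ 0.9 -0.2 -0.3] op 0.0449 cy 0.0087
up t 9.63 pos [ 0.5642 -0.1938  0.1986] F [ 0.4 -0.1 -1.2] op 0.045 cy 0.0086
```

Contact came at centre y = 5.1 mm, where 5.0 was expected. Second shim next, gripped off-centre so the pads clear the first tab.

```bash
python3 - <<'E' 2>&1 | grep -v Warn
from h import *
off=.0055
pick(rack(.1194+off),.072,.022,.034,40)
c=crad(.0195+off); movep(p3(c,.20),rot(CY)); st("over")
print(move_l(p3(c,.080),.12,max_force=12)); st("low")
seat(.0195,off,.011)
movep(p3(rack(.2352),.21),rot(RY)); st("away")
for n in("top","scene"): im,_=shot(n,n+"2")
t=np.load("pics/top2.npz")["im"];s=np.load("pics/scene2.npz")["im"]
cv2.imwrite("pics/v3.png",np.hstack([crop(t,340,450,215,335,3.6,2.2),crop(s,160,270,200,320,3.6,2)]))
E
```

```text
above t 11.24 pos [0.5683 0.1641 0.19  ] F [0.6 0.6 0.1] op 0.0549 cy 0.3565
False
down t 12.38 pos [0.5688 0.1651 0.073 ] F [-0.2 -0.8 -0.4] op 0.0549 cy 0.3573
grip t 12.72 pos [0.5686 0.1651 0.0729] F [-0.6  0.9  2.9] op 0.0272 cy 0.3574
lift t 13.57 pos [0.567  0.1649 0.2085] F [-0.2 -0.1 -0.5] op 0.0269 cy 0.3575
over t 14.86 pos [ 0.5612 -0.1766  0.1996] F [ 0.3 -0.5 -0. ] op 0.027 cy 0.026
False
low t 16.01 pos [ 0.5619 -0.178   0.081 ] F [-0.1  0.4  0.9] op 0.0269 cy 0.0245
touch True
slid t 16.31 pos [ 0.5619 -0.1805  0.0791] F [ 0.   0.3 -0.3] op 0.0271 cy 0.0221
board True
set t 16.62 pos [ 0.5613 -0.1805  0.0746] F [-1.8  0.2  4.4] op 0.0268 cy 0.0222
open t 16.93 pos [ 0.561  -0.18    0.0739] F [ 0.2 -0.  -0.3] op 0.0451 cy 0.0227
up t 17.71 pos [ 0.5611 -0.1801  0.1986] F [-0.5 -0.  -0.3] op 0.0449 cy 0.0226
away t 19.38 pos [0.5606 0.274  0.2097] F [ 0.1 -0.7  0.3] op 0.0452 cy 0.4653
```

View pics/v3.png

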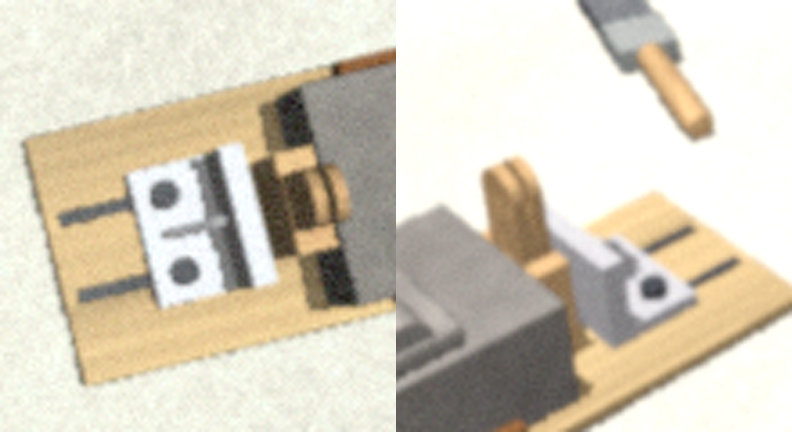

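Both shims stand upright, side by side between stone and stop (tabs at about px (335,190) left, (515,200) right). Next I measure the leftover gap, then fetch the wedge.

```bash
python3 - <<'E' 2>&1 | grep -v Warn
from h import *
t=np.load("pics/top2.npz");P=cloud("top",t["d"])[225:320,400:450].reshape(-1,3)
y=P[:,:2]@en+.33252*en[1];a=P[:,:2]@ex-.507;z=P[:,2]
k=(z>.074)&(z<.098)&(y>.005)&(y<.03);print("tab2 face y",np.round(np.percentile(y[k],[5,50,95])*1e3,1),"a",np.round(np.percentile(a[k],[1,99])*1e3,1),"tilt",np.polyfit(z[k],y[k],1)[0])
k=(z>.02)&(z<.060)&(y>.01)&(y<.028)&(abs(a)<.03);print("body2 face y",np.round(np.percentile(y[k],[5,50,95])*1e3,1),"a",np.round(np.percentile(a[k],[1,99])*1e3,1),k.sum())
pick(rack(.2352),.066,.030,.042,100)
c=crad(.034); movep(p3(c,.20),rot(CY)); st("over")
print(move_l(p3(c,.112),.10,max_force=10)); st("low")
im,_=shot("scene","scene3");im2=np.load("pics/scene3.npz")["im"]
cv2.imwrite("pics/v4.png",crop(im2,150,280,180,300,4.5,2))
E
```

```text
tab2 face y [ 7.9 18.1 18.7] a [-13.3  13.5] tilt -0.23272606525893638
body2 face y [19.5 20.  20.6] a [-23.9  24.8] 139
above t 19.98 pos [0.5591 0.2745 0.1884] F [ 0.2 -0.6  0.4] op 0.0551 cy 0.4661
False
down t 21.17 pos [0.5611 0.2753 0.0671] F [1.  0.2 0.2] op 0.0546 cy 0.4665
grip t 21.48 pos [0.5607 0.2752 0.0669] F [-0.8 -0.8  3.4] op 0.0343 cy 0.4664
lift t 22.34 pos [0.5594 0.2748 0.2083] F [-0.1  0.2 -1.1] op 0.0346 cy 0.4663
over t 23.98 pos [ 0.5594 -0.1679  0.1998] F [ 0.9  0.4 -0.1] op 0.0347 cy 0.0349
False
low t 25.01 pos [ 0.5598 -0.1692  0.1128] F [-0.3  0.9 -0.9] op 0.035 cy 0.0336
```

View pics/v4.png

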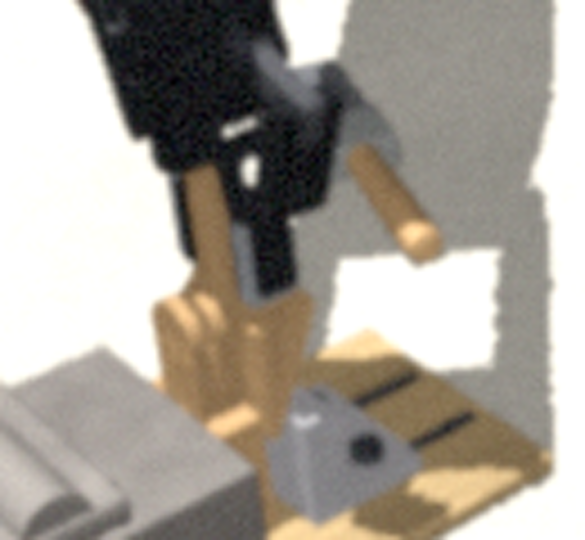

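Shim 2's face measures 20.0 mm, so it is flush with shim 1. The wedge hangs upright with its foot between shim 2 and the stop. I'll bring its flat face against the shim, then push down.

```bash
python3 - <<'E' 2>&1 | grep -v Warn
from h import *
print("touch",move_l(p3(crad(.0285),.112),.02,max_force=4)); s=st("slid")
yc=s["eef_pos"][:2]@en+.33252*en[1]
print(move_l(p3(crad(yc),.085),.02,max_force=8)); s=st("first"); print("foot above board mm",round((s["eef_pos"][2]-.0669+.008-.010)*1e3,1))
E
```

```text
touch True
slid t 25.32 pos [ 0.5598 -0.1716  0.1121] F [-0.5  1.1 -1. ] op 0.0349 cy 0.0312
True
first t 26.01 pos [ 0.5597 -0.1717  0.1004] F [ 0.6 -1.1  3. ] op 0.0345 cy 0.0311
foot above board mm 31.5
```

First contact came with the foot 31.5 mm above the board, where about 32 was predicted. Now the firm push.

```bash
python3 - <<'E' 2>&1 | grep -v Warn
from h import *
gripper_to(.02,120); st("grip120")
s=observe(); p=s["eef_pos"]; 
print(move_l([p[0],p[1],p[2]-.03],.015,max_force=30)); s=st("push")
for _ in range(3): hold(.4); s=st("hold")
print("foot above board mm",round((s["eef_pos"][2]-.0669+.008-.010)*1e3,1), s["torque"], Ro.from_euler('xyz',s["tcp_rot"]).as_matrix()[:,0])
E
```

```text
grip120 t 26.23 pos [ 0.5596 -0.1717  0.1004] F [ 0.9 -0.6  4.9] op 0.0341 cy 0.0312
True
push t 26.87 pos [ 0.5598 -0.1719  0.1001] F [-0.6 -0.5  3.8] op 0.0349 cy 0.031
hold t 27.27 pos [ 0.5598 -0.1718  0.1001] F [-0.7  1.1  5.5] op 0.0344 cy 0.031
hold t 27.67 pos [ 0.5598 -0.1718  0.1001] F [-2.   0.3  5.2] op 0.0346 cy 0.031
hold t 28.07 pos [ 0.5598 -0.1719  0.1001] F [-1.2 -0.8  4.5] op 0.0345 cy 0.0309
foot above board mm 31.2 [0.29065855 0.37286914 0.03176472] [-1.84013221e-03  7.54279861e-04 -9.99998022e-01]
```

The force stop relaxes the push afterwards (about 5 N left), so I'll step the commanded height down until a steady 25–30 N remains.

```bash
python3 - <<'E' 2>&1 | grep -v Warn
from h import *
p=observe()["eef_pos"]
for i in range(1,13):
    move_l([p[0],p[1],p[2]-.001*i],.01); hold(.2); s=st(i)
    F=np.mean([observe()["ft_force"][2] for _ in range(5)])
    if F>25: break
hold(.5); s=st("end"); z=s["eef_pos"][2]
print("foot mm",round((z-.0589-.010)*1e3,1))
for n in("top","scene"): shot(n,n+"5")
t=np.load("pics/top5.npz")["im"];s=np.load("pics/scene5.npz")["im"]
cv2.imwrite("pics/v5.png",np.hstack([crop(t,345,455,215,335,3.6,2.2),crop(s,160,270,190,310,3.6,2)]))
E
```

```text
1 t 28.53 pos [ 0.5599 -0.1718  0.1001] F [-3.1  1.4 10.1] op 0.0347 cy 0.031
2 t 28.98 pos [ 0.5599 -0.1719  0.1001] F [-6.1  1.7 16.4] op 0.0345 cy 0.0309
3 t 29.43 pos [ 0.5599 -0.1719  0.1   ] F [-8.9  3.5 22.9] op 0.0349 cy 0.0309
4 t 29.88 pos [ 0.56   -0.1719  0.0999] F [-10.8   3.9  28.6] op 0.0346 cy 0.0309
end t 30.38 pos [ 0.56   -0.1719  0.1   ] F [-11.    4.1  27.9] op 0.0344 cy 0.0309
foot mm 31.1
```

View pics/v5.png

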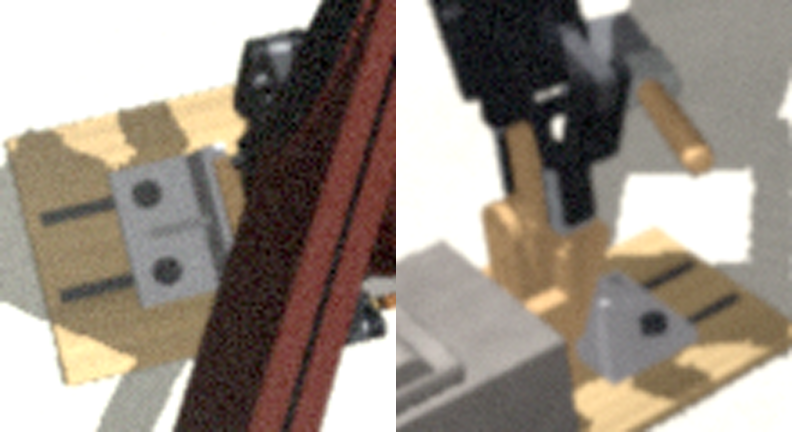

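The wedge is upright between shim 2 and the stop, still gripped (right view, about px (530,200)). Its height changed only 0.1 mm as the push rose to 28 N, so it has bound. One short steadiness check, then I hand in.

```bash
python3 - <<'E' 2>&1 | grep -v Warn
from h import *
st("a"); hold(1.0); st("b"); job_done(); print("done")
E
```

```text
a t 30.48 pos [ 0.56   -0.1719  0.1   ] F [-9.6  4.2 28.1] op 0.0343 cy 0.0309
b t 31.48 pos [ 0.56   -0.1719  0.1   ] F [-11.3   4.6  27.8] op 0.0346 cy 0.0309
the job is handed in; nothing more can be done
done
```

I handed the job in at 31.5 s, with the wedge jammed between the second shim and the stop and the arm still gripping and pressing it.

- **Gap and shims:** the gap measured about 32 mm, so I stood two shims side by side against the stone. The other two stayed in the rack, and I touched neither the bottle, the bowl nor the yellow pieces.
- **Wedge:** it first bound with its foot 31.5 mm above the board, against about 32 mm predicted. It ended at 31.1 mm.
- **Last checks:** over the final second the downward push held at about 28 N and the wedge did not move. The last scene picture shows it upright.

Three things were less clean:
- **Early reading on shim 2:** the touch reading while seating it was 1.5 mm further out than expected. The depth image then put its face at 20.0 mm, which is flush with shim 1.
- **Push relaxed once:** stopping on the force limit let the push fall to about 5 N, so I stepped it back up to 28 N.
- **Sideways load:** a steady force of about 10 N across the width remains with the push. It caused no movement, so I left it.

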